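# Shut the bread bin with the hook pole

### The job

The bread bin's lid has been left standing open over the rolls: draw the hook pole up out of its pot, put the foot of its hook through the ring eye at the lid's free edge, and swing the lid fully shut with it, guiding it down gently and never letting it drop. Keep the fingers off the bin and its lid; then unhook the pole, stand it back in its pot, hook down and resting on its guard, and let go. Leave the jam jar and the two shakers where they are.

Things in the scene. Friction and masses are not known exactly. Their poses are not given: they have to be found in the camera images.
- bread_bin: White open-topped bread bin, fixed to the table, 130 (x) x 250 (y) x 75 mm high, walls 6 mm, two rolls lying in it. Origin: centre of its underside, on the table. Its own x points from its front (the free edge of the shut lid) to its back (the hinge), y along the hinge, z up.
- bread_lid (a joint): Hinge of the wooden lid (130 x 254 x 10 mm, 0.35 kg), rad: 0 shut (level on the rim), 1.57 upright, up to 2.0 leaning back. Starts at 1.65 to 1.9. Hinge friction (0.1 N m) keeps it where it is while steeper than about 1.1 rad; below that it falls shut unless held. Drawing it over takes about 2 N at the eye.
- lid_hinge (a point): Middle of the hinge line, fixed to the lid: 62 mm behind the bin's centre (bin +x) and 80 mm above the table. The hinge line runs along the bin's y.
- lid_eye (a point): Centre of the steel ring eye in the middle of the lid's free edge. In the bin's axes it is at (-148 cos q, 0, 148 sin q) mm from lid_hinge, q the lid angle. Ring of 6 mm round bar, hole 24 mm across, 36 mm over all; the hole's axis is the bin's y at every lid angle. Its own axes turn with the lid, y along the hole.
- hook_pole: Loose hook pole, 195 mm long, 0.12 kg, hung in the pot by its guard, a wooden disc 78 mm across and 6 mm thick, with a cone (57 to 40 mm wide, 12 mm deep) under it that centres it in the pot's mouth. Origin: on the axis at the guard's underside; z up the pole. Below, a 6 mm round steel shank runs down to z = -112 mm and bends square into the hook's foot along +y.
- pole_grip (a point): Middle of the pole's wooden handle, 41 mm above the pole's origin on its axis; axes as the pole's. The handle runs from the guard's top (z = 6 mm) to z = 80 mm and is 16 mm thick along x, 24 mm wide along y: grip it across the 16 mm, hand pointing down.
- hook_foot (a point): Middle of the hook's foot, at (0, 11, -112) mm in the pole's frame and axes; at the start the foot points left (+y) give or take 0.7 rad. The foot is a 6 mm round bar along +y, reaching 26 mm from the pole's axis, its last bit turned up 7 mm. It enters the eye by moving the upright pole sideways along the eye's axis; the pole can stay upright while the lid turns round the foot.
- pole_pot: White ceramic pot, fixed to the table, 130 mm high, 68 mm across at the rim, mouth 60 mm across, slightly wider at the foot, inside depth 124 mm. Origin: centre of its underside. Seated, the pole's origin is 130 mm above it. The pot stands to the left or the right of the bin; the jam jar stands on the other side.
- jam_jar: Loose glass jam jar, 68 mm across, 84 mm high; bystander. Origin: centre of its underside.
- salt_shaker: Loose shaker with white filling, 44 mm across, 90 mm high, behind the bin to one side; bystander. Origin: centre of its underside.
- pepper_shaker: Loose shaker with grey filling, 44 mm across, 90 mm high, behind the bin to one side; bystander. Origin: centre of its underside.

How it is judged (in metres and radians):
On the way, in this order (a step that is already met when the one before it is completed fails the run):
1. the hook pole is drawn clear out of its pot, the lid still open (z of hook_pole in the frame of pole_pot above 0.25 m and value of joint bread_lid above 1.3 rad), for 0.1 s.
2. the hook's foot is through the ring eye while the lid still stands open (distance between hook_foot and lid_eye below 0.014 m and value of joint bread_lid above 1.3 rad), for 0.2 s.
3. the lid is brought half-way down with the foot still in the eye (distance between hook_foot and lid_eye below 0.016 m and value of joint bread_lid below 0.7 rad), for 0.05 s.
4. the lid is shut (value of joint bread_lid below 0.03 rad), for 0.2 s.
At the end, for the whole second after the job is handed in: The lid is shut (joint under 0.03 rad); the hook pole stands in its pot, released and at rest, its guard on the rim (origin within 12 mm of the pot's axis and 122 to 136 mm above the pot's underside, tilt under 0.12 rad); the jar and the shakers stand upright (tilt under 0.15 rad) (value of joint bread_lid below 0.03 rad and horizontal distance between hook_pole and pole_pot below 0.012 m and z of hook_pole in the frame of pole_pot between 0.122 and 0.136 m and angle between hook_pole's own z axis and vertical below 0.12 rad and linear speed of hook_pole below 0.02 m/s and angle between each of jam_jar, salt_shaker, pepper_shaker's own z axis and vertical below 0.15 rad); the robot touches nothing.
It fails at once if the lid falls or slams (closing faster than 3 rad/s) (velocity of joint bread_lid below -3 rad/s).
It fails at once if the fingers touch the bin or its lid (contact force between the fingers and bread_bin above 1 N).
It fails at once if the jam jar is moved by more than 30 mm (distance of jam_jar from where it was at the start of the episode above 0.03 m).
It fails at once if the salt shaker is moved by more than 30 mm (distance of salt_shaker from where it was at the start of the episode above 0.03 m).
It fails at once if the pepper shaker is moved by more than 30 mm (distance of pepper_shaker from where it was at the start of the episode above 0.03 m).
It also fails if it takes over 67 s, if anything falls off the work surface, if the arm or the gripper's body presses on something with over 40 N, if the wrist force passes 120 N, or if a joint passes its speed limit or range.

### The arm

A 6-joint arm with a two-finger parallel gripper is mounted at the origin on a cart in front of the work surface, level with it; the furniture and walls round the work are solid. World frame = base frame: x ahead of the robot, y to its left, z up, the work surface at z = 0. Lengths are in mm, angles in degrees, forces in N, time in s.
With the tool pointing down it reaches from about 350 to 850 mm from the base axis. Payload 8.1 kg.
Tool frame: the origin (TCP) lies midway between the tips of the shut fingers; the grasp point (between the pads) lies 19 mm behind it; z points along the fingers, y is the line along which they close (so a half turn about z gives the same grasp; the last joint's range is limited). The gripper opens to 85 mm and grips with 20 to 120 N. Pads are 22 mm wide; open, the fingers measure 114 mm over their backs; the gripper's body (76 mm by 85 mm) begins 54 mm behind the grasp point. The pads swing forward as they close: fully open they stand 13 mm farther back than shut.
Start: joints at [-74.393, 7.471, 85.268, -0, 87.261, -4.893], TCP at [210.149, -561.999, 231.292] pointing down, gripper open.
Joint ranges: [-169.43, 169.43], [-51.17, 129.36], [1.28, 143.12], [-76.62, 256.62], [0, 156.53], [-152.29, 152.29]. Speed limits (degrees/s): [136.94, 136.94, 159.86, 180, 180, 180].

### API

Orientations are given as [roll, pitch, yaw] about the fixed x, y, z axes, in that order (R = Rz(yaw) Ry(pitch) Rx(roll)).
In Python, from bench import r gives the robot as it stands.
- The arm moves only by the tool steer_hand, called after "Request:" as name([rows], argument=value, ...), one row to a line, values as JSON. Schema: {"type":"object","properties":{"segments":{"type":"array","items":{"type":"object","properties":{"rotvec":{"type":"array","items":{"type":"number"},"minItems":3,"maxItems":3},"trans":{"type":"array","items":{"type":"number"},"minItems":3,"maxItems":3},"finger_gap":{"type":"number"}},"additionalProperties":false,"required":["finger_gap"]},"minItems":1,"maxItems":8},"clamp_n":{"type":"number"},"only":{"type":"string"},"quiet":{"type":"boolean"},"lines":{"type":"string"}},"required":["segments"],"additionalProperties":false}. segments is a list of rows, 1 to 8 of them, each an object with the fields rotvec (a list: a rotation vector rx, ry, rz in units of 4 degrees), trans (a list: dx, dy, dz in units of 100 mm), finger_gap (the finger opening in mm); a field left out counts as zero (the opening has to be given); each row is the pose to reach, as a shift and turn from the pose commanded when the call began, along the tool's axes at that moment; what a row does not reach only later rows make up. A row lasts 1/8 s, in which the tool goes at most 62.5 mm and 10.7 degrees, less where a joint would pass 70% of its speed; a pose out of reach is approached as far as the arm can. The fingers move at their own pace and stop on an object; clamp_n is the grip in N (left out, the last holds). Time passes only in rows, so rows that do not move let the fingers close. The tool returns the time, the measured TCP pose, the force, the opening and the grip force at its end. only (a regular expression) keeps the lines of the reply that match it, lines (a string "A,B") keeps lines A to B, and quiet returns only ok. Input that does not fit is refused with a message, and nothing moves.
- r.sense(): the state, without advancing time (a new reading comes with each control period).
- r.snapshot(name): name is "side" or "top"; returns a dict with "pixels" (480x640x3 uint8, blue, green, red), "fx", "fy", "cx", "cy" (pixels), "pose" (4x4, takes a point from camera to world coordinates). Camera axes: x right, y up, looking along -z (the intrinsics and any distortion apply to the point x, -y, -z); pixel columns grow to the right and rows downward; lengths in mm; the calibration is good to about 2 mm. A picture is of the moment at which its call begins. There is no depth.
- r.hand_in(): hands the job in; it is judged then, once.
The state is a dict: "time": time; "joint_pos": joint angles; "qd": joint speeds; "joint_efforts": joint torques, N m; "tool_pos": TCP position; "tcp_rot": TCP orientation; "ft_force": force on the tool from outside, world axes, zero at the start; "wrist_torque": the same for the moment, N m; "finger_gap": finger opening in mm; "grip_force": force on a finger pad.
Only numpy, scipy, OpenCV 4.12 (cv2) and the standard library are available. Lean on these libraries where they do the work, as an engineer would, in place of code of your own. Each camera call takes 0.05 s, during which the arm holds its last target. There are 200 camera calls.

## Working session

There is one attempt and no reset: what is moved stays moved. The work goes in short steps, Python scripts to look and compute and a tool call to move; the robot and the scene stay as the last step left them, time stands still between calls to the robot, and variables do not carry over. Pictures are saved under pics/ and viewed, at most 15 in all, crops included, and the job is handed in when it is done.

```bash
ls; mkdir -p pics; python3 - <<'E'
from bench import r
import cv2, numpy as np
for n in ("side","top"):
    s=r.snapshot(n); cv2.imwrite(f"pics/{n}0.png",s["pixels"])
    print(n,[s[k] for k in("fx","fy","cx","cy")],{k:v for k,v in s.items() if k not in("pixels","fx","fy","cx","cy","pose")}); print(np.round(s["pose"],4))
print(r.sense())
E
```

```text
bench.py
pics
side [486.41577323035773, 486.41577323035773, 320.2332058193063, 246.61957719111695] {}
[[-9.997000e-01 -2.240000e-02  7.000000e-04  5.740639e+02]
 [ 1.490000e-02 -6.376000e-01  7.702000e-01  8.332559e+02]
 [-1.680000e-02  7.701000e-01  6.378000e-01  8.062666e+02]
 [ 0.000000e+00  0.000000e+00  0.000000e+00  1.000000e+00]]
top [456.2528136430729, 456.2528136430729, 317.06780598970886, 239.40779862946593] {}
[[ 1.9900000e-02  9.9570000e-01 -9.0100000e-02  5.1384660e+02]
 [-9.9980000e-01  2.0400000e-02  4.9000000e-03  4.7078000e+00]
 [ 6.7000000e-03  9.0000000e-02  9.9590000e-01  1.1106164e+03]
 [ 0.0000000e+00  0.0000000e+00  0.0000000e+00  1.0000000e+00]]
{'time': 0.1, 'joint_pos': array([-7.43924751e+01,  7.51185382e+00,  8.53232280e+01,  5.37314250e-04,
        8.72639958e+01, -4.89485779e+00]), 'qd': array([-0.007495  , -0.09071992, -0.23430581, -0.00842402, -0.03126277,
        0.00889603]), 'joint_efforts': array([ 1.67301620e-03, -5.70950425e+01, -5.01942015e+01, -8.65484708e-05,
        8.16106010e-03,  5.44064949e-05]), 'tool_pos': array([ 210.01621683, -561.49783085,  230.33636843]), 'tcp_rot': array([-1.79901329e+02, -8.98874407e-03,  2.05023488e+01]), 'ft_force': array([-0.34904959, -0.57044993,  0.4797071 ]), 'wrist_torque': array([0.02119605, 0.049781  , 0.02515006]), 'grip_force': 0.0, 'finger_gap': 85.28834164292977}
```

View pics/side0.png

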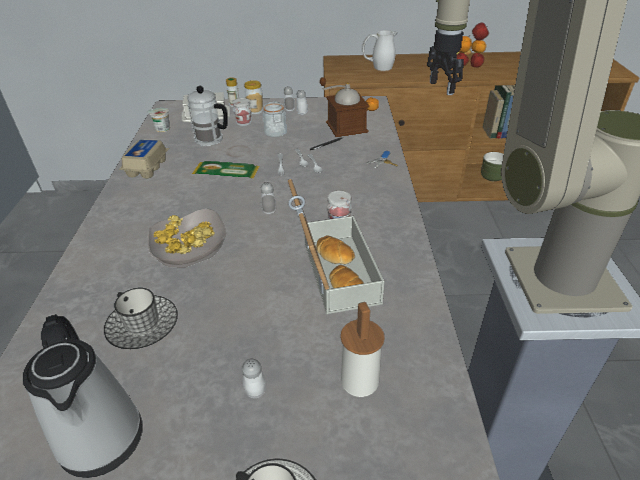

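View pics/top0.png

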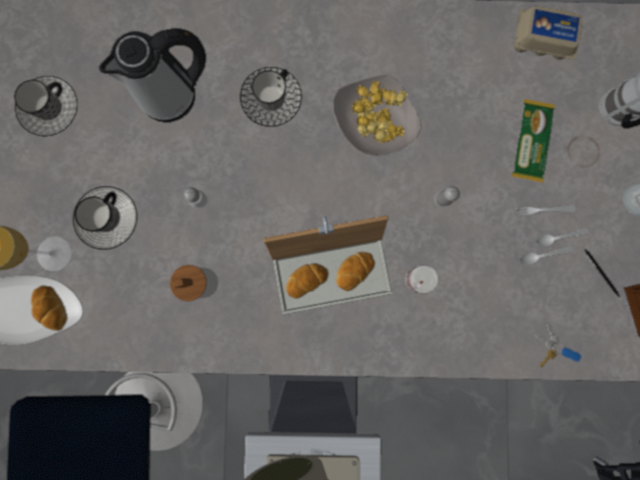

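The top view shows the pot and pole at (188,283), the bin centred near (332,275), the eye at (325,226), and the jar at (423,279) on the bin's far side. The shakers are at (193,195) and (447,195). Next I'll enlarge the pole and the eye.

```bash
python3 - <<'E'
import cv2, numpy as np
t=cv2.imread("pics/top0.png"); s=cv2.imread("pics/side0.png")
f=lambda im,x,y,w,h,k: cv2.resize(im[y:y+h,x:x+w],(w*k,h*k),interpolation=cv2.INTER_NEAREST)
a=f(t,160,255,60,60,5); b=f(t,300,205,60,60,5); c=f(s,330,300,60,60,5); d=f(s,275,180,60,60,5)
cv2.imwrite("pics/c1.png",np.vstack([np.hstack([a,b]),np.hstack([c,d])]))
E
```

```text
(no output)
```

View pics/c1.png

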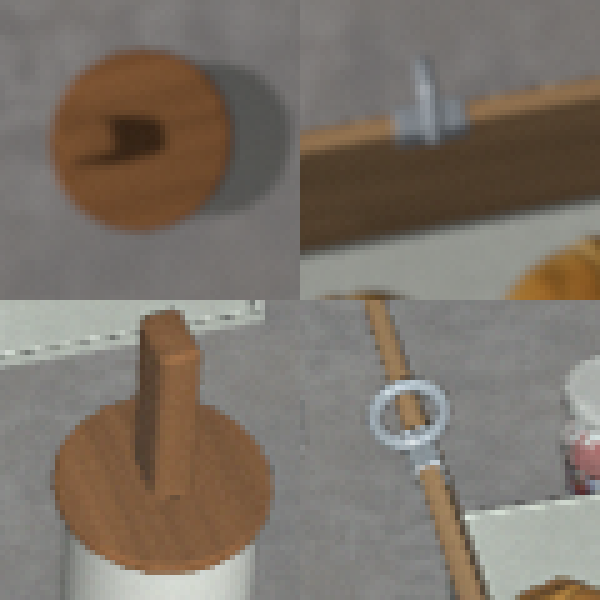

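The crops give the eye ring centred at about (296.8,202.8) in the side view and (325.6,225) in the top view. In the side view, the handle's top face has corners near (358,303.6), (366.6,301.6), (370,310.4) and (362,312.4). I'll measure from these next.

```bash
cat > h.py <<'E'
import cv2, numpy as np
from bench import r
def ray(s,u,v):
    d=s["pose"][:3,:3]@np.array([(u-s["cx"])/s["fx"],-(v-s["cy"])/s["fy"],-1]); return s["pose"][:3,3],d/np.linalg.norm(d)
def plane(s,u,v,z):
    o,d=ray(s,u,v); return o+d*(z-o[2])/d[2]
def tri(s1,p1,s2,p2):
    A=np.zeros((3,3));b=np.zeros(3);L=[]
    for s,p in((s1,p1),(s2,p2)):
        o,d=ray(s,*p);M=np.eye(3)-np.outer(d,d);A+=M;b+=M@o;L.append((o,M))
    x=np.linalg.solve(A,b); return x,[np.linalg.norm(M@(x-o)) for o,M in L]
def big(m):
    c,_=cv2.findContours(m,cv2.RETR_EXTERNAL,cv2.CHAIN_APPROX_NONE); return max(c,key=cv2.contourArea)
E
python3 - <<'E'
from h import *
np.set_printoptions(precision=1,suppress=True)
t=r.snapshot("top");s=r.snapshot("side")
for p in((358,303.6),(366.6,301.6),(370,310.4),(362,312.4)): print("handle top",plane(s,*p,210))
print("eye",tri(t,(325.6,225),s,(296.8,202.8)))
# guard disc
for c,(x0,y0,x1,y1) in((t,(160,255,220,315)),(s,(330,310,395,360))):
    im=c["pixels"][y0:y1,x0:x1].astype(int)
    m=((im[...,2]-im[...,0])>25).astype(np.uint8)*255
    m=cv2.morphologyEx(m,cv2.MORPH_OPEN,np.ones((5,5)))
    e=cv2.fitEllipse(cv2.convexHull(big(m))+np.array([[x0,y0]])); print("disc",e,plane(c,*e[0],136 if c is t else 136))
# bin: white in top & side
for c,(x0,y0,x1,y1) in((t,(255,205,405,320)),(s,(295,210,395,320))):
    im=c["pixels"][y0:y1,x0:x1]; h=cv2.cvtColor(im,cv2.COLOR_BGR2HSV); 
    m=((im.min(2)>145)).astype(np.uint8)*255
    k=big(m); hull=cv2.convexHull(k); ap=cv2.approxPolyDP(hull,4,True)[:,0]+[x0,y0]
    print("bin",cv2.contourArea(k)); 
    for p in ap: print(p,plane(c,*p,75))
E
```

```text
handle top [512.2 265.5 210. ]
handle top [497.3 261.3 210. ]
handle top [493.5 281.5 210. ]
handle top [507.1 285.6 210. ]
eye (array([621.6, -15.8, 224.7]), [np.float64(1.003385273586184), np.float64(1.0033852735862077)])
disc ((187.57911682128906, 282.59454345703125), (35.781333923339844, 36.93522262573242), 45.82693099975586) [504.4 272.9 136. ]
disc ((361.98870849609375, 332.6752014160156), (43.097537994384766, 45.559593200683594), 164.5624542236328) [502.7 266.1 136. ]
bin 794.5
[389 289] [ 498.4 -165.1   75. ]
[294 306] [456.2  48.5  75. ]
[287 302] [464.8  64.4  75. ]
[332 272] [534.1 -35.7  75. ]
[373 272] [ 536.  -128.6   75. ]
[387 280] [ 518.6 -160.5   75. ]
bin 3019.5
[353 216] [ 488.  -169.2   75. ]
[383 279] [438.4  65.3  75. ]
[382 303] [448.6 136.8  75. ]
[326 313] [564.7 161.   75. ]
[308 222] [ 602.5 -148.    75. ]
```

```bash
cat >> h.py <<'E'
from scipy.spatial.transform import Rotation as Ro
def rel(x,y,z,yaw):
    """tool-axis shift and turn to a tool-down pose"""
    s=r.sense(); R=Ro.from_euler("xyz",s["tcp_rot"],degrees=True); G=Ro.from_euler("xyz",[180,0,yaw],degrees=True)
    print("rot",np.round((R.inv()*G).as_rotvec(degrees=True),1),"shift",np.round(R.inv().apply(np.array([x,y,z])-s["tool_pos"]),1),"at",np.round(s["tool_pos"],1),np.round(s["tcp_rot"],1),"t",round(s["time"],2),"F",np.round(s["ft_force"],1),"gap",round(s["finger_gap"],1))
E
python3 - <<'E'
from h import *
np.set_printoptions(precision=1,suppress=True)
t=r.snapshot("top");s=r.snapshot("side")
def edge(c,a,b,n=25,w=6):
    g=cv2.GaussianBlur(cv2.cvtColor(c["pixels"],cv2.COLOR_BGR2GRAY),(0,0),0.8).astype(np.float32)
    a,b=np.array(a,float),np.array(b,float);d=(b-a)/np.linalg.norm(b-a);nn=np.array([-d[1],d[0]]);P=[]
    k=np.arange(-w,w+.01,.25)
    for f in np.linspace(.1,.9,n):
        q=(a+f*(b-a)+k[:,None]*nn).astype(np.float32)
        v=cv2.remap(g,q[None,:,0].copy(),q[None,:,1].copy(),cv2.INTER_LINEAR)[0]
        P.append(q[np.argmax(np.abs(np.gradient(v)))])
    return np.float32([plane(c,*p,75)[:2] for p in P])
for nm,c,a,b in(("front top",t,(283,312),(390,294)),("left top",t,(283,312),(274,262)),("right top",t,(390,294),(383,243)),("front side",s,(353,216),(383,279)),("left side",s,(326,288),(382,279))):
    Q=edge(c,a,b); l=cv2.fitLine(Q,cv2.DIST_HUBER,0,.01,.01).ravel(); print(nm,"angle",np.degrees(np.arctan2(l[1],l[0]))%180,"pt",l[2:],"sd",np.std((Q-l[2:])@[-l[1],l[0]]))
rel(350,-150,330,62); rel(503,273,260,104)
E
```

```text
front top angle 101.6957 pt [477.  -63.9] sd 0.6092926
left top angle 12.439627 pt [496.5  75.6] sd 2.3047383
right top angle 11.7226925 pt [ 547.3 -156.3] sd 0.6575806
front side angle 101.94607 pt [463.9 -34.2] sd 2.9043753
left side angle 11.537949 pt [502.1  81.6] sd 1.0463287
rot [ -0.   -0.  -41.5] shift [ 275.3 -336.8  -98.8] at [ 210.1 -561.8  230.9] [-180.    -0.    20.5] t 0.3 F [-0.4 -0.  -0.6] gap 85.4
rot [ -0.   -0.  -83.5] shift [ 566.7 -679.4  -28.6] at [ 210.1 -561.8  230.9] [-180.    -0.    20.5] t 0.3 F [-0.4 -0.  -0.6] gap 85.4
```

Careful with the scale: shifts go in units of 100 mm and turns go in units of 4 degrees. That gives: -337 mm is -3.37, 275 mm is 2.75, -41.5 degrees is -10.375.

Request:
steer_hand([
  {"rotvec": [0, 0, -1.25], "trans": [0.34, -0.42, -0.13], "finger_gap": 85},
  {"rotvec": [0, 0, -2.5], "trans": [0.69, -0.84, -0.26], "finger_gap": 85},
  {"rotvec": [0, 0, -4], "trans": [1.03, -1.26, -0.39], "finger_gap": 85},
  {"rotvec": [0, 0, -5.25], "trans": [1.38, -1.68, -0.52], "finger_gap": 85},
  {"rotvec": [0, 0, -6.5], "trans": [1.72, -2.1, -0.65], "finger_gap": 85},
  {"rotvec": [0, 0, -7.75], "trans": [2.06, -2.52, -0.78], "finger_gap": 85},
  {"rotvec": [0, 0, -9], "trans": [2.41, -2.94, -0.9], "finger_gap": 85},
  {"rotvec": [0, 0, -10.375], "trans": [2.75, -3.37, -0.99], "finger_gap": 85},
], clamp_n=60)

```text
time: 1.3
tool_pos: [350.0, -148.5, 331.1]
tcp_rot: [179.9, -0.0, 62.1]
ft_force: [-0.4, -0.4, 0.2]
finger_gap: 85.1
grip_force: 0.0
```

```bash
python3 -c "
from h import *
rel(503.5,273,260,104)"
```

```text
rot [  0.1   0.  -41.9] shift [444.4 -61.3  71. ] at [ 350.  -148.5  331.1] [179.9  -0.   62.1] t 1.3 F [-0.4 -0.4  0.2] gap 85.1
```

To row units: 444 mm is 4.44, 389 mm is 3.89, -42 degrees is -10.5.

Request:
steer_hand([
  {"rotvec": [0, 0, -1.25], "trans": [0.56, -0.08, 0], "finger_gap": 85},
  {"rotvec": [0, 0, -2.5], "trans": [1.11, -0.15, 0], "finger_gap": 85},
  {"rotvec": [0, 0, -4], "trans": [1.67, -0.23, 0], "finger_gap": 85},
  {"rotvec": [0, 0, -5.25], "trans": [2.22, -0.31, 0.1], "finger_gap": 85},
  {"rotvec": [0, 0, -6.5], "trans": [2.78, -0.38, 0.25], "finger_gap": 85},
  {"rotvec": [0, 0, -7.75], "trans": [3.33, -0.46, 0.4], "finger_gap": 85},
  {"rotvec": [0, 0, -9], "trans": [3.89, -0.54, 0.55], "finger_gap": 85},
  {"rotvec": [0, 0, -10.5], "trans": [4.44, -0.61, 0.71], "finger_gap": 85},
], clamp_n=60)

```text
time: 2.3
tool_pos: [504.7, 272.7, 259.0]
tcp_rot: [180.0, 0.0, 104.2]
ft_force: [1.0, -0.8, 0.5]
finger_gap: 84.7
grip_force: 0.0
```

```bash
python3 -c "
from h import *
c=r.snapshot('side');cv2.imwrite('pics/s1.png',cv2.resize(c['pixels'][180:400,250:470],None,fx=2.5,fy=2.5))
rel(503.5,273,153,104)"
```

```text
rot [-0.2 -0.1  0.7] shift [ -4.3  -1.5 101. ] at [504.3 277.4 254. ] [-1.798e+02 -1.000e-01  1.047e+02] t 2.35 F [-5.   0.6 -3.2] gap 84.7
```

View pics/s1.png

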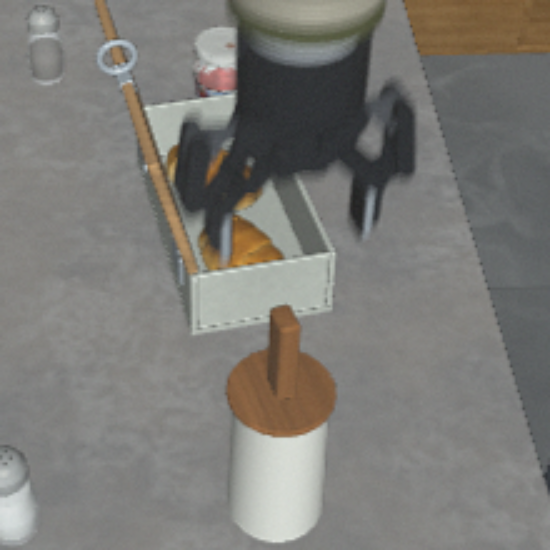

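The open fingers straddle the handle, whose top is at about (285,312) in the crop, and they close along x. Next I descend and close.

To row units: 106 mm is 1.06, 104 mm is 1.04.

Request:
steer_hand([
  {"finger_gap": 85},
  {"trans": [0, 0, 0.2], "finger_gap": 85},
  {"trans": [0, 0, 0.45], "finger_gap": 85},
  {"trans": [0, 0, 0.7], "finger_gap": 85},
  {"trans": [0, 0, 0.9], "finger_gap": 85},
  {"trans": [0, 0, 1.04], "finger_gap": 85},
  {"trans": [0, 0, 1.06], "finger_gap": 85},
  {"trans": [0, 0, 1.06], "finger_gap": 85},
])

```text
time: 3.35
tool_pos: [504.7, 270.7, 154.0]
tcp_rot: [179.9, -0.0, 104.0]
ft_force: [-0.4, -0.5, -0.5]
finger_gap: 84.8
grip_force: 0.0
```

```bash
python3 -c "
from h import *
rel(503.5,273,153,104)"
```

```text
rot [ 0.1 -0.  -0. ] shift [ 2.5 -0.6  1. ] at [504.7 270.7 154. ] [179.9  -0.  104. ] t 3.35 F [-0.4 -0.5 -0.5] gap 84.8
```

Request:
steer_hand([
  {"trans": [0.025, 0, 0.01], "finger_gap": 60},
  {"trans": [0.025, 0, 0.01], "finger_gap": 30},
  {"trans": [0.025, 0, 0.01], "finger_gap": 10},
  {"trans": [0.025, 0, 0.01], "finger_gap": 5},
  {"trans": [0.025, 0, 0.01], "finger_gap": 5},
  {"trans": [0.025, 0, 0.01], "finger_gap": 5},
  {"trans": [0.025, 0, 0.01], "finger_gap": 5},
], clamp_n=90)

```text
time: 4.22
tool_pos: [503.9, 273.1, 152.6]
tcp_rot: [180.0, -0.0, 104.0]
ft_force: [0.3, -0.2, 3.0]
finger_gap: 15.2
grip_force: 87.8
```

```bash
python3 -c "
from h import *
rel(503.5,273,153,104)"
```

```text
rot [ 0. -0.  0.] shift [-0.  -0.4 -0.4] at [503.9 273.1 152.6] [180.  -0. 104.] t 4.22 F [ 0.3 -0.2  3. ] gap 15.2
```

Request:
steer_hand([
  {"trans": [0, 0, -0.15], "finger_gap": 5},
  {"trans": [0, 0, -0.45], "finger_gap": 5},
  {"trans": [0, 0, -0.8], "finger_gap": 5},
  {"trans": [0, 0, -1.2], "finger_gap": 5},
  {"trans": [0, 0, -1.6], "finger_gap": 5},
  {"trans": [0, 0, -2], "finger_gap": 5},
  {"trans": [0, 0, -2.35], "finger_gap": 5},
  {"trans": [0, 0, -2.6], "finger_gap": 5},
])

```text
time: 5.22
tool_pos: [503.6, 273.0, 415.2]
tcp_rot: [179.9, -0.0, 104.0]
ft_force: [0.2, -0.8, -1.2]
finger_gap: 14.9
grip_force: 87.8
```

```bash
python3 -c "
from h import *
# pre-approach: foot 45 mm short of the eye along -bin y, yaw 101.75
ey=np.array([-.2036,.979]); p=np.array([621.6,-15.8])-ey*(11+45)
print(p); rel(p[0],p[1],412,101.75)"
```

```text
[633.0016 -70.624 ]
rot [ 0.1 -0.   2.3] shift [-364.8   42.4    3.2] at [503.6 273.  415.2] [179.9  -0.  104. ] t 5.22 F [ 0.2 -0.8 -1.2] gap 14.9
```

Request:
steer_hand([
  {"trans": [-0.25, 0.03, 0], "finger_gap": 5},
  {"rotvec": [0, 0, 0.25], "trans": [-0.75, 0.09, 0], "finger_gap": 5},
  {"rotvec": [0, 0, 0.375], "trans": [-1.3, 0.15, 0], "finger_gap": 5},
  {"rotvec": [0, 0, 0.5], "trans": [-1.9, 0.22, 0], "finger_gap": 5},
  {"rotvec": [0, 0, 0.575], "trans": [-2.5, 0.29, 0], "finger_gap": 5},
  {"rotvec": [0, 0, 0.575], "trans": [-3.1, 0.36, 0], "finger_gap": 5},
  {"rotvec": [0, 0, 0.575], "trans": [-3.5, 0.41, 0], "finger_gap": 5},
  {"rotvec": [0, 0, 0.575], "trans": [-3.65, 0.42, 0], "finger_gap": 5},
])

```text
time: 6.22
tool_pos: [632.8, -73.4, 412.1]
tcp_rot: [-179.9, -0.0, 101.5]
ft_force: [-0.0, 0.6, -1.0]
finger_gap: 15.1
grip_force: 87.8
```

Request:
steer_hand([
  {"finger_gap": 5},
  {"finger_gap": 5},
])

```text
time: 6.48
tool_pos: [632.5, -69.5, 412.8]
tcp_rot: [180.0, -0.0, 101.8]
ft_force: [0.7, 0.2, -1.0]
finger_gap: 15.0
grip_force: 87.8
```

```bash
python3 - <<'E'
from h import *
t=r.snapshot("top");s=r.snapshot("side")
f=lambda c,x,y,w,h,k: cv2.resize(c["pixels"][y:y+h,x:x+w],(w*k,h*k),interpolation=cv2.INTER_LINEAR)
cv2.imwrite("pics/c2.png",np.hstack([f(s,230,130,80,110,5),f(t,290,190,80,110,5)]))
rel(633,-70.6,412,101.75)
E
```

```text
rot [ 0.  -0.   0.1] shift [-1.3  0.2  0.9] at [632.6 -69.3 412.9] [180.   -0.  101.8] t 6.58 F [ 0.8  0.7 -0.6] gap 15.0
```

View pics/c2.png

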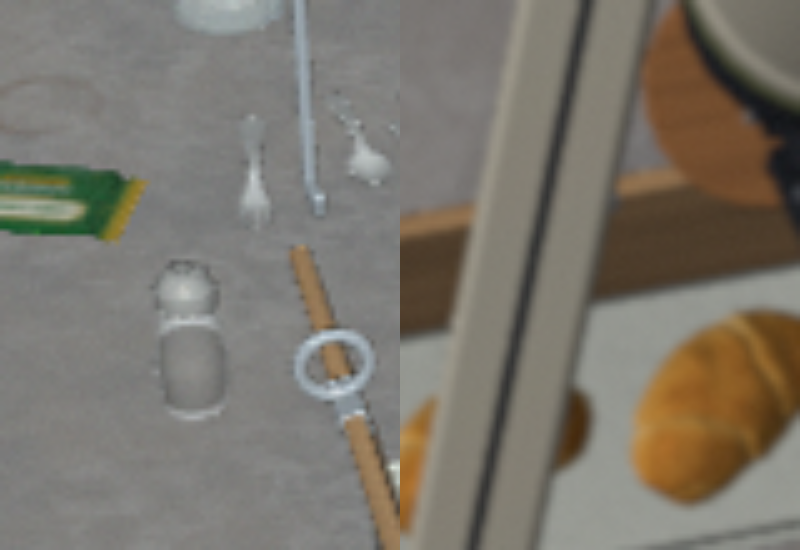

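The side crop shows the hook's bend at about (312,187) and its tip at (320,205), which is (292.4,167.4) and (294,171) in the full image. The ring centre is at (335,364), so (297,202.8) in full. I'll compare these with the predicted projections.

```bash
cat >> h.py <<'E'
def proj(s,p):
    q=s["pose"][:3,:3].T@(np.array(p,float)-s["pose"][:3,3]); return np.array([s["cx"]-s["fx"]*q[0]/q[2],s["cy"]+s["fy"]*q[1]/q[2]])
E
python3 - <<'E'
from h import *
np.set_printoptions(precision=2,suppress=True)
s=r.snapshot("side"); st=r.sense(); T=st["tool_pos"]; ey=np.array([-.2036,.979,0]); ex=np.array([.979,.2036,0])
a=T+[0,0,-22.6-112]
print(T,"axis bend",proj(s,a),"tip",proj(s,a+26*ey),"up shank",proj(s,a+[0,0,60]))
e=np.array([621.6,-15.8,224.7]); print("eye",proj(s,e)); 
for d in(ex,ey,[0,0,1]): print(proj(s,e+10*np.array(d))-proj(s,e))
# ring ellipse fit in side
im=s["pixels"][190:220,282:316]; h=cv2.cvtColor(im,cv2.COLOR_BGR2HSV); m=((im.min(2)>150)).astype(np.uint8)*255
k=big(m); E=cv2.fitEllipse(k); print("ring",np.array(E[0])+[282,190],E[1],E[2])
# shank columns by brightness, rows 135..165
g=cv2.cvtColor(s["pixels"],cv2.COLOR_BGR2GRAY)
for y in(140,150,160,164,166,168,170,172,174): print(y,g[y,284:302])
E
```

```text
[632.57 -69.47 412.83] axis bend [290.53 167.61] tip [292.68 173.82] up shank [288.9  141.95]
eye [296.34 202.75]
[-4.67  0.65]
[0.87 2.64]
[-0.23 -3.95]
ring [296.17 202.3 ] (13.019804954528809, 14.46537971496582) 68.019287109375
140 [131 130 131 130 138 153 163 146 128 130 135 133 132 128 127 125 125 122]
150 [129 128 126 125 118 117 161 154 121 126 126 135 134 132 138 146 129 128]
160 [127 127 128 128 127 126 130 164 145 108 129 127 126 124 123 125 130 169]
164 [129 130 134 135 136 127 119 163 153 115 131 127 128 125 122 138 163 147]
166 [130 133 131 125 127 120 116 154 150 117 127 125 123 123 121 122 120 117]
168 [125 125 128 127 123 128 126 124 146 149 143 120 126 129 132 131 130 125]
170 [124 121 125 125 124 129 123 121 119 157 145 109 125 123 126 128 129 128]
172 [117 123 122 126 124 122 124 117 110 143 139 115 120 120 123 124 124 129]
174 [115 125 128 131 126 125 125 128 128 125 126 130 130 131 131 129 127 128]
```

```bash
python3 - <<'E'
from h import *
ey=np.array([-.2036,.979]); e=np.array([623.3,-15.5])
for d in (45,0):
    p=e-ey*(11+d); rel(p[0],p[1],356.6,101.75)
E
```

```text
rot [0.  0.  0.1] shift [-1.3  1.9 56.2] at [632.6 -69.5 412.8] [180.    0.  101.8] t 6.62 F [ 0.4  1.5 -0. ] gap 14.9
rot [0.  0.  0.1] shift [43.7  1.9 56.2] at [632.6 -69.5 412.8] [180.    0.  101.8] t 6.62 F [ 0.4  1.5 -0. ] gap 14.9
```

To row units: 56 mm is 0.56, 50 mm is 0.5.

Request:
steer_hand([
  {"trans": [-0.01, 0.02, 0.15], "finger_gap": 5},
  {"trans": [-0.01, 0.02, 0.35], "finger_gap": 5},
  {"trans": [-0.01, 0.02, 0.5], "finger_gap": 5},
  {"trans": [-0.01, 0.02, 0.56], "finger_gap": 5},
  {"trans": [-0.01, 0.02, 0.56], "finger_gap": 5},
  {"trans": [-0.01, 0.02, 0.56], "finger_gap": 5},
])

```text
time: 7.38
tool_pos: [635.2, -71.6, 357.3]
tcp_rot: [179.9, 0.0, 101.7]
ft_force: [-0.5, 0.2, -1.3]
finger_gap: 14.8
grip_force: 87.8
```

```bash
python3 - <<'E'
from h import *
s=r.snapshot("side")
cv2.imwrite("pics/c3.png",cv2.resize(s["pixels"][150:230,250:350],None,fx=6,fy=6,interpolation=cv2.INTER_LINEAR))
ey=np.array([-.2036,.979]); e=np.array([623.3,-15.5])
p=e-ey*11; rel(p[0],p[1],356.6,101.75)
st=r.sense(); a=st["tool_pos"]+[0,0,-134.6]; print("bend",proj(s,a),"tip",proj(s,a+[-.2036*26,.979*26,0]))
g=cv2.cvtColor(s["pixels"],cv2.COLOR_BGR2GRAY)
for y in range(170,206,3): print(y,g[y,284:308])
E
```

```text
rot [ 0.1  0.  -0.1] shift [46.3 -0.3  0.7] at [635.2 -71.6 357.4] [179.9   0.  101.7] t 7.42 F [ 0.1 -0.5 -1.4] gap 15.1
bend [290.76569185 189.19704679] tip [292.84356504 195.59153165]
170 [123 130 127 125 120 115 162 160 122 129 129 125 123 126 124 129 130 129
 130 126 126 123 121 124]
173 [119 129 129 130 127 131 157 159 130 126 122 126 122 126 127 130 134 131
 130 129 127 127 124 132]
176 [125 127 130 133 127 126 144 165 148 129 133 129 127 127 127 128 127 126
 126 128 129 124 126 124]
179 [132 131 129 127 108 128 133 167 147 106 130 131 126 124 123 122 123 126
 128 130 129 127 124 125]
182 [129 127 129 128 111 115 120 168 154 120 130 131 129 130 126 127 129 124
 123 126 125 130 130 131]
185 [128 131 127 130 124 104 122 163 154 110 119 128 129 126 126 124 123 123
 125 122 124 126 125 126]
188 [124 124 128 129 131 129 124 152 149 122 104 108 132 130 129 132 129 127
 130 131 132 128 130 128]
191 [133 135 136 135 131 132 125 117 147 200 191 100 112 133 130 129 129 130
 128 126 127 127 126 131]
194 [135 134 137 135 133 133 131 127 125 156 154 119 106 112 127 128 126 126
 126 127 126 125 124 125]
197 [134 136 133 131 128 129 120 115 167 187 215 208 197 186 182 188 188 182
 148 114 124 121 125 120]
200 [130 130 129 128 129 147 178 168 137 129 112 129 132 129 108 106 122 131
 152 168 146 130 130 130]
203 [127 130 131 128 131 164 154 117 128 132 122 113 131 129 128 106  89 128
 139 168 150 127 134 133]
```

View pics/c3.png

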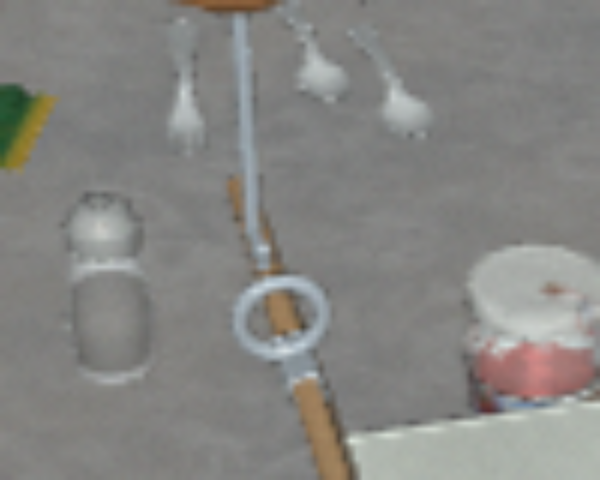

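The ring is at (282,316) in the crop and the foot's tip at about (263,258). A 46 mm move along the eye's axis projects the foot's middle to within 1 px of the ring centre, so I'll insert it now.

To row units: 45 mm is 0.45, 40 mm is 0.4.

Request:
steer_hand([
  {"trans": [0.08, 0, 0], "finger_gap": 5},
  {"trans": [0.16, 0, 0], "finger_gap": 5},
  {"trans": [0.24, 0, 0], "finger_gap": 5},
  {"trans": [0.32, 0, 0], "finger_gap": 5},
  {"trans": [0.4, 0, 0], "finger_gap": 5},
  {"trans": [0.45, 0, 0], "finger_gap": 5},
  {"trans": [0.45, 0, 0], "finger_gap": 5},
  {"trans": [0.45, 0, 0], "finger_gap": 5},
])

```text
time: 8.43
tool_pos: [625.8, -27.6, 356.2]
tcp_rot: [-180.0, 0.0, 101.7]
ft_force: [0.8, 0.5, -1.9]
finger_gap: 14.9
grip_force: 87.8
```

```bash
python3 - <<'E'
from h import *
s=r.snapshot("side")
cv2.imwrite("pics/c4.png",cv2.resize(s["pixels"][150:230,250:350],None,fx=6,fy=6,interpolation=cv2.INTER_LINEAR))
rel(625.5,-26.3,356.6,101.75)
E
```

```text
rot [-0.   0.  -0.1] shift [ 1.4 -0.  -0.4] at [625.8 -27.7 356.2] [-180.     0.   101.7] t 8.47 F [ 1.1 -0.4 -0.9] gap 15.3
```

View pics/c4.png

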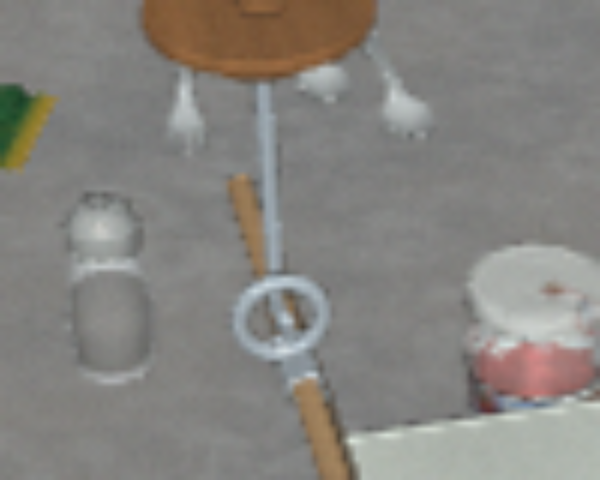

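The foot is through the ring, with its tip visible inside it at (285,318), and the lid has not moved. Next I compute the arc.

```bash
python3 - <<'E'
import numpy as np
q0=1.77
for q in np.arange(q0,-0.09,-.05): print(round(q,2),"dy %.1f dz %.1f"%(-148*np.cos(q)+148*np.cos(q0),-148*np.sin(q)+148*np.sin(q0)-min(2,(q0-q)*6)))
E
```

```text
1.77 dy 0.0 dz 0.0
1.72 dy -7.3 dz -1.6
1.67 dy -14.6 dz -2.8
1.62 dy -22.0 dz -3.6
1.57 dy -29.4 dz -4.1
1.52 dy -36.8 dz -4.2
1.47 dy -44.2 dz -4.0
1.42 dy -51.5 dz -3.2
1.37 dy -58.8 dz -2.0
1.32 dy -66.0 dz -0.3
1.27 dy -73.1 dz 1.7
1.22 dy -80.1 dz 4.1
1.17 dy -87.0 dz 6.8
1.12 dy -93.8 dz 9.9
1.07 dy -100.3 dz 13.2
1.02 dy -106.7 dz 17.0
0.97 dy -113.0 dz 21.0
0.92 dy -118.9 dz 25.3
0.87 dy -124.7 dz 30.0
0.82 dy -130.3 dz 34.9
0.77 dy -135.5 dz 40.0
0.72 dy -140.6 dz 45.5
0.67 dy -145.3 dz 51.2
0.62 dy -149.7 dz 57.1
0.57 dy -153.9 dz 63.2
0.52 dy -157.7 dz 69.5
0.47 dy -161.2 dz 76.0
0.42 dy -164.4 dz 82.7
0.37 dy -167.3 dz 89.6
0.32 dy -169.8 dz 96.5
0.27 dy -171.9 dz 103.6
0.22 dy -173.7 dz 110.8
0.17 dy -175.2 dz 118.0
0.12 dy -176.2 dz 125.4
0.07 dy -176.9 dz 132.7
0.02 dy -177.3 dz 140.1
-0.03 dy -177.2 dz 147.5
-0.08 dy -176.8 dz 154.9
```

Request:
steer_hand([
  {"trans": [0.01, -0.073, -0.016], "finger_gap": 5},
  {"trans": [0.01, -0.146, -0.028], "finger_gap": 5},
  {"trans": [0.01, -0.22, -0.036], "finger_gap": 5},
  {"trans": [0.01, -0.294, -0.041], "finger_gap": 5},
  {"trans": [0.01, -0.368, -0.042], "finger_gap": 5},
  {"trans": [0.01, -0.442, -0.04], "finger_gap": 5},
  {"trans": [0.01, -0.515, -0.032], "finger_gap": 5},
  {"trans": [0.01, -0.588, -0.02], "finger_gap": 5},
])

```text
time: 9.48
tool_pos: [567.5, -38.5, 358.4]
tcp_rot: [180.0, 0.0, 101.7]
ft_force: [-0.5, 0.5, -0.4]
finger_gap: 15.0
grip_force: 88.0
```

```bash
python3 - <<'E'
from h import *
s=r.snapshot("side"); st=r.sense(); print(st["tool_pos"],st["tcp_rot"],st["ft_force"])
cv2.imwrite("pics/c5.png",cv2.resize(s["pixels"][150:260,250:370],None,fx=5,fy=5,interpolation=cv2.INTER_LINEAR))
E
```

```text
[566.91756765 -38.62497613 358.31094422] [-1.79973595e+02  3.13497679e-03  1.01695499e+02] [ 0.43315879  0.67970891 -0.77952655]
```

View pics/c5.png

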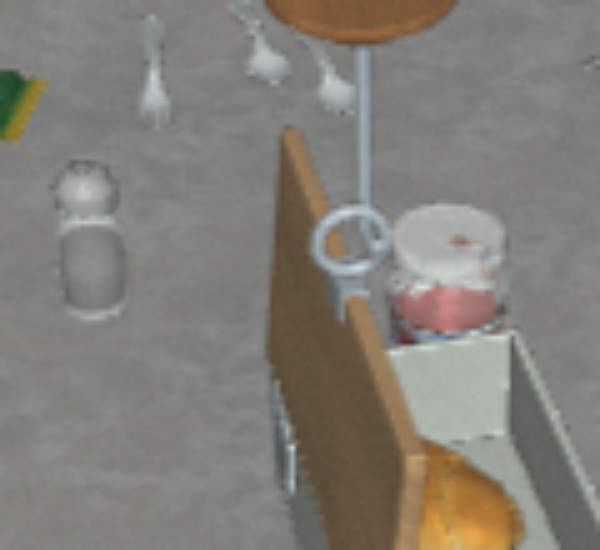

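The lid follows. The foot bears on the front of the hole at about (375,235), and the ring centre is at (352,241). I'll refine the hinge position from this view.

```bash
python3 - <<'E'
from h import *
s=r.snapshot("side"); ey=np.array([-.2036,.979,0]);ex=np.array([.979,.2036,0])
P=[]
for px in((296.5,202.5),(320,197.8)):
    o,d=ray(s,px[0]-.95,px[1]+.7); x=o+d*((-142.0-o@ey)/(d@ey)); P.append((x@ex,x[2]))
P=np.array(P); print("eye (ex,z) robot frame",P)
m=P.mean(0); v=P[1]-P[0]; n=np.array([-v[1],v[0]])/np.hypot(*v); h=np.sqrt(148**2-v@v/4)
for sg in(1,-1): print("hinge",m+sg*n*h)
hx=[p[0]+np.sqrt(148**2-(p[1]-80)**2)*k for p,k in zip(P,(-1,1))]; print("hinge x if z=80",hx)
st=r.sense(); T=st["tool_pos"]; print("foot ex,z",T@ex,T[2]-134.6)
E
```

```text
eye (ex,z) robot frame [[607.0598684  223.85518631]
 [556.26114435 227.43833232]]
hinge [571.40230258  80.2148786 ]
hinge [591.91871016 371.07864004]
hinge x if z=80 [np.float64(572.2793368876368), np.float64(569.142843073672)]
foot ex,z 547.518543614996 223.67103484041738
```

```bash
python3 - <<'E'
from h import *
ex=np.array([.979,.2036,0]);T=r.sense()["tool_pos"];f0=np.array([T@ex,T[2]-134.6]);print(f0,r.sense()["tcp_rot"])
for q in [1.35,1.3,1.25,1.2,1.16,1.13,1.10,1.07]+list(np.arange(1.04,.57,-.03))+list(np.arange(.54,-.1,-.04)):
    f=np.array([573-147*np.cos(q),80+147*np.sin(q)]); d=f-f0; print(round(q,2),"%.1f %.1f"%(d[0],-d[1]))
E
```

```text
[547.51854361 223.67103484] [-1.79977567e+02  2.34392483e-03  1.01687927e+02]
1.35 -6.7 0.2
1.3 -13.8 2.0
1.25 -20.9 4.2
1.2 -27.8 6.7
1.16 -33.2 8.9
1.13 -37.2 10.7
1.1 -41.2 12.7
1.07 -45.1 14.7
1.04 -48.9 16.9
1.01 -52.7 19.2
0.98 -56.4 21.6
0.95 -60.0 24.1
0.92 -63.6 26.7
0.89 -67.0 29.4
0.86 -70.4 32.3
0.83 -73.7 35.2
0.8 -76.9 38.2
0.77 -80.1 41.3
0.74 -83.1 44.6
0.71 -86.0 47.9
0.68 -88.8 51.2
0.65 -91.5 54.7
0.62 -94.2 58.3
0.59 -96.7 61.9
0.54 -100.6 68.1
0.5 -103.5 73.2
0.46 -106.2 78.4
0.42 -108.7 83.7
0.38 -111.0 89.1
0.34 -113.1 94.6
0.3 -115.0 100.2
0.26 -116.6 105.9
0.22 -118.0 111.6
0.18 -119.1 117.4
0.14 -120.1 123.2
0.1 -120.8 129.0
0.06 -121.3 134.9
0.02 -121.5 140.7
-0.02 -121.5 146.6
-0.06 -121.3 152.5
```

Request:
steer_hand([
  {"trans": [0, -0.067, 0.002], "finger_gap": 5},
  {"trans": [0, -0.138, 0.02], "finger_gap": 5},
  {"trans": [0, -0.209, 0.042], "finger_gap": 5},
  {"trans": [0, -0.278, 0.067], "finger_gap": 5},
  {"trans": [0, -0.332, 0.089], "finger_gap": 5},
  {"trans": [0, -0.372, 0.107], "finger_gap": 5},
  {"trans": [0, -0.412, 0.127], "finger_gap": 5},
  {"trans": [0, -0.45, 0.147], "finger_gap": 5},
])

```text
time: 10.58
tool_pos: [523.7, -47.6, 343.4]
tcp_rot: [-180.0, -0.0, 101.7]
ft_force: [0.3, 0.5, -1.3]
finger_gap: 14.8
grip_force: 87.9
```

Request:
steer_hand([
  {"trans": [0, -0.038, 0.022], "finger_gap": 5},
  {"trans": [0, -0.076, 0.045], "finger_gap": 5},
  {"trans": [0, -0.113, 0.069], "finger_gap": 5},
  {"trans": [0, -0.15, 0.094], "finger_gap": 5},
  {"trans": [0, -0.185, 0.12], "finger_gap": 5},
  {"trans": [0, -0.22, 0.147], "finger_gap": 5},
  {"trans": [0, -0.253, 0.176], "finger_gap": 5},
  {"trans": [0, -0.286, 0.205], "finger_gap": 5},
])

```text
time: 11.58
tool_pos: [495.7, -53.4, 322.9]
tcp_rot: [-180.0, -0.0, 101.7]
ft_force: [0.5, -0.6, -0.3]
finger_gap: 15.1
grip_force: 88.1
```

```bash
python3 - <<'E'
from h import *
s=r.snapshot("side"); st=r.sense(); print(st["tool_pos"],st["tcp_rot"],st["ft_force"])
cv2.imwrite("pics/c6.png",cv2.resize(s["pixels"][150:290,250:390],None,fx=4,fy=4,interpolation=cv2.INTER_LINEAR))
E
```

```text
[495.31595988 -53.4072966  322.45471703] [-1.79953845e+02 -1.12956180e-02  1.01696557e+02] [ 0.11165065 -0.26711152 -2.2076128 ]
```

View pics/c6.png

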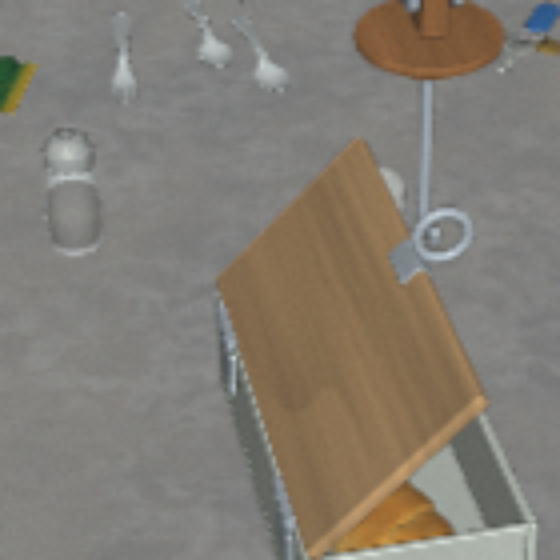

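Careful with the scale: shifts go in units of 100 mm and turns go in units of 4 degrees. That gives: 26.7 mm is 0.267, 23.1 mm is 0.231.

Request:
steer_hand([
  {"trans": [0, -0.032, 0.03], "finger_gap": 5},
  {"trans": [0, -0.064, 0.061], "finger_gap": 5},
  {"trans": [0, -0.094, 0.094], "finger_gap": 5},
  {"trans": [0, -0.123, 0.127], "finger_gap": 5},
  {"trans": [0, -0.151, 0.16], "finger_gap": 5},
  {"trans": [0, -0.178, 0.195], "finger_gap": 5},
  {"trans": [0, -0.205, 0.231], "finger_gap": 5},
  {"trans": [0, -0.23, 0.267], "finger_gap": 5},
])

```text
time: 12.62
tool_pos: [473.2, -58.0, 296.1]
tcp_rot: [-180.0, -0.0, 101.7]
ft_force: [-0.5, -0.8, -1.6]
finger_gap: 14.9
grip_force: 88.0
```

Request:
steer_hand([
  {"trans": [0, -0.039, 0.062], "finger_gap": 5},
  {"trans": [0, -0.068, 0.113], "finger_gap": 5},
  {"trans": [0, -0.095, 0.165], "finger_gap": 5},
  {"trans": [0, -0.12, 0.218], "finger_gap": 5},
  {"trans": [0, -0.143, 0.272], "finger_gap": 5},
  {"trans": [0, -0.164, 0.327], "finger_gap": 5},
  {"trans": [0, -0.183, 0.383], "finger_gap": 5},
  {"trans": [0, -0.199, 0.44], "finger_gap": 5},
])

```text
time: 13.62
tool_pos: [453.8, -62.0, 252.0]
tcp_rot: [-180.0, -0.0, 101.7]
ft_force: [-0.3, -0.5, -2.0]
finger_gap: 15.0
grip_force: 87.9
```

```bash
python3 - <<'E'
from h import *
s=r.snapshot("side"); st=r.sense(); print(st["tool_pos"],st["tcp_rot"],st["ft_force"])
cv2.imwrite("pics/c7.png",cv2.resize(s["pixels"][150:290,280:420],None,fx=4,fy=4,interpolation=cv2.INTER_LINEAR))
E
```

```text
[453.42789808 -61.98762126 251.11425931] [-1.79942499e+02 -2.58718596e-02  1.01697925e+02] [-0.8308402  -0.31129926 -3.31989471]
```

View pics/c7.png

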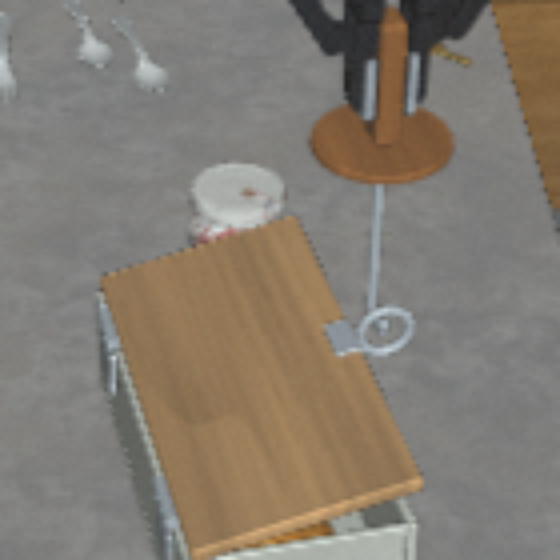

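The lid is held near 0.2 rad with the foot in the ring, whose centre is at (386,331). Next I lower the last bit.

Request:
steer_hand([
  {"trans": [0, -0.015, 0.057], "finger_gap": 5},
  {"trans": [0, -0.03, 0.115], "finger_gap": 5},
  {"trans": [0, -0.045, 0.17], "finger_gap": 5},
  {"trans": [0, -0.055, 0.22], "finger_gap": 5},
  {"trans": [0, -0.065, 0.26], "finger_gap": 5},
  {"trans": [0, -0.07, 0.295], "finger_gap": 5},
  {"trans": [0, -0.07, 0.33], "finger_gap": 5},
  {"trans": [0, -0.07, 0.36], "finger_gap": 5},
])

```text
time: 14.68
tool_pos: [447.1, -63.5, 216.3]
tcp_rot: [180.0, 0.0, 101.7]
ft_force: [1.1, 0.6, -2.0]
finger_gap: 15.3
grip_force: 88.0
```

Request:
steer_hand([
  {"finger_gap": 5},
  {"finger_gap": 5},
  {"finger_gap": 5},
])

```text
time: 15.05
tool_pos: [447.2, -63.4, 216.6]
tcp_rot: [180.0, 0.0, 101.7]
ft_force: [0.1, -0.8, -0.6]
finger_gap: 15.1
grip_force: 88.0
```

```bash
python3 - <<'E'
from h import *
s=r.snapshot("side"); st=r.sense(); print(st["tool_pos"],st["tcp_rot"],st["ft_force"])
cv2.imwrite("pics/c8.png",cv2.resize(s["pixels"][190:330,290:430],None,fx=4,fy=4,interpolation=cv2.INTER_LINEAR))
E
```

```text
[447.16440423 -63.45266379 216.56248426] [1.79985865e+02 6.21546386e-03 1.01700694e+02] [-0.6459831  -0.1336488  -1.60409462]
```

View pics/c8.png

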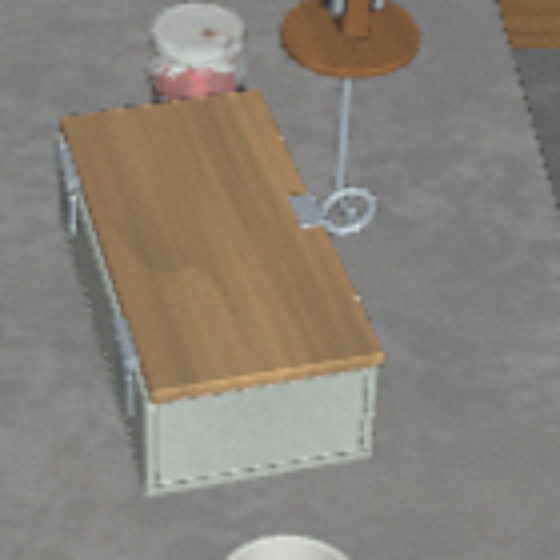

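The lid is level on the rim and the hook's tip is in the ring at (350,210), but the foot still sits a few mm high. I'll lower it a little, then withdraw.

Request:
steer_hand([
  {"trans": [0, -0.01, 0.02], "finger_gap": 5},
  {"trans": [0, -0.015, 0.045], "finger_gap": 5},
  {"trans": [0, -0.015, 0.045], "finger_gap": 5},
  {"trans": [-0.06, -0.015, 0.045], "finger_gap": 5},
  {"trans": [-0.12, -0.015, 0.045], "finger_gap": 5},
])

```text
time: 15.72
tool_pos: [448.2, -75.9, 212.0]
tcp_rot: [180.0, 0.0, 101.7]
ft_force: [0.2, -0.1, 0.0]
finger_gap: 15.0
grip_force: 88.0
```

```bash
python3 -c "
from h import *
print(r.sense()['ft_force'],r.sense()['wrist_torque'])"
```

```text
[ 0.24461874 -0.10141041  0.04658409] [-0.02089167  0.02110297  0.0215537 ]
```

To row units: -40 mm is -0.4, -38 mm is -0.38.

Request:
steer_hand([
  {"trans": [-0.07, 0, 0], "finger_gap": 5},
  {"trans": [-0.14, 0, 0], "finger_gap": 5},
  {"trans": [-0.22, 0, 0], "finger_gap": 5},
  {"trans": [-0.3, 0, 0], "finger_gap": 5},
  {"trans": [-0.38, 0, 0], "finger_gap": 5},
  {"trans": [-0.4, 0, 0], "finger_gap": 5},
])

```text
time: 16.48
tool_pos: [456.2, -115.2, 211.9]
tcp_rot: [-180.0, 0.0, 101.7]
ft_force: [-0.3, -0.7, -1.3]
finger_gap: 15.2
grip_force: 88.0
```

```bash
python3 - <<'E'
from h import *
s=r.snapshot("side"); rel(448,-110,400,101.75)
cv2.imwrite("pics/c9.png",cv2.resize(s["pixels"][180:320,290:430],None,fx=4,fy=4,interpolation=cv2.INTER_LINEAR))
E
```

```text
rot [-0.  -0.  -0.1] shift [   6.7   -7.  -188.2] at [ 456.2 -115.2  211.8] [-180.    -0.   101.7] t 16.52 F [ 0.   0.3 -0.8] gap 14.6
```

View pics/c9.png

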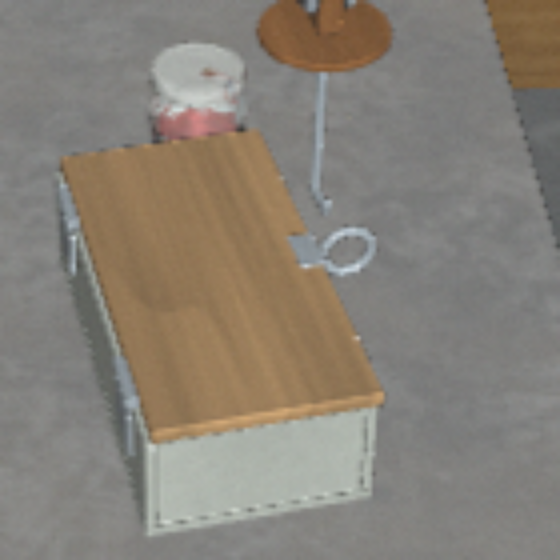

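The hook is clear of the ring: foot end at (325,205), ring at (349,250). Next I lift and carry the pole back to the pot.

Request:
steer_hand([
  {"trans": [0, 0, -0.3], "finger_gap": 5},
  {"trans": [0, 0, -0.8], "finger_gap": 5},
  {"trans": [0, 0, -1.3], "finger_gap": 5},
  {"trans": [0, 0, -1.75], "finger_gap": 5},
  {"trans": [0, 0, -2], "finger_gap": 5},
  {"trans": [0, 0, -2], "finger_gap": 5},
])

```text
time: 17.27
tool_pos: [456.9, -114.8, 414.2]
tcp_rot: [179.8, 0.1, 101.7]
ft_force: [-0.3, 0.4, -0.8]
finger_gap: 15.0
grip_force: 88.0
```

```bash
python3 -c "
from h import *
rel(503.7+2.4,273-9.7,412,104)"
```

```text
rot [ 0.2  0.1 -2.3] shift [360.2 124.9   1.8] at [ 456.9 -114.8  414.2] [1.798e+02 1.000e-01 1.017e+02] t 17.27 F [-0.3  0.4 -0.8] gap 15.0
```

To row units: 360 mm is 3.6, 345 mm is 3.45, -2.3 degrees is -0.575.

Request:
steer_hand([
  {"rotvec": [0, 0, -0.125], "trans": [0.25, 0.09, 0], "finger_gap": 5},
  {"rotvec": [0, 0, -0.25], "trans": [0.75, 0.26, 0], "finger_gap": 5},
  {"rotvec": [0, 0, -0.375], "trans": [1.3, 0.45, 0], "finger_gap": 5},
  {"rotvec": [0, 0, -0.5], "trans": [1.9, 0.66, 0], "finger_gap": 5},
  {"rotvec": [0, 0, -0.575], "trans": [2.5, 0.87, 0], "finger_gap": 5},
  {"rotvec": [0, 0, -0.575], "trans": [3.05, 1.06, 0], "finger_gap": 5},
  {"rotvec": [0, 0, -0.575], "trans": [3.45, 1.2, 0], "finger_gap": 5},
  {"rotvec": [0, 0, -0.575], "trans": [3.6, 1.25, 0], "finger_gap": 5},
])

```text
time: 18.27
tool_pos: [504.7, 265.4, 409.0]
tcp_rot: [-179.8, 0.0, 104.2]
ft_force: [-0.3, -1.0, -0.7]
finger_gap: 15.0
grip_force: 88.1
```

Request:
steer_hand([
  {"finger_gap": 5},
  {"finger_gap": 5},
  {"finger_gap": 5},
  {"finger_gap": 5},
])

```text
time: 18.77
tool_pos: [505.7, 262.3, 412.3]
tcp_rot: [180.0, -0.0, 103.9]
ft_force: [-0.8, -0.7, -0.4]
finger_gap: 14.7
grip_force: 88.1
```

```bash
python3 - <<'E'
from h import *
rel(503.7+2.4,273-9.7,276,104)
s=r.snapshot("side"); T=r.sense()["tool_pos"]; a=T+[0,0,-134.6]; print("bend",proj(s,a),"shank",proj(s,a+[0,0,80]))
g=cv2.cvtColor(s["pixels"],cv2.COLOR_BGR2GRAY); u,v=proj(s,a).astype(int)
for y in range(v-50,v+20,5): print(y,u-8,g[y,u-8:u+12])
E
```

```text
rot [ 0.  -0.  -0.1] shift [  0.9   0.5 136.3] at [505.7 262.3 412.3] [180.   -0.  103.9] t 18.77 F [-0.8 -0.7 -0.4] gap 14.7
bend [363.29227792 272.68568349] shank [365.41646221 233.23178229]
222 355 [101  99 106 103  98  96  95 100 102  98  96  99 100 101  99  96  95  96
 100  98]
227 355 [104 108 110 113 118 114 111 110 108 109 111 112 110 104 104 107 104 104
 109 111]
232 355 [132 136 140 138 136 137 138 140 139 120 124 161 171 151 112 141 136 138
 137 136]
237 355 [126 126 129 134 138 140 135 131 131 121 145 167 165 146 135 134 136 138
 132 142]
242 355 [128 133 126 123 125 133 137 138 130 121 151 170 162 138 146 139 167 117
 126 129]
247 355 [126 123 128 130 129 124 124 131 126 122 160 170 152 124 142 133 134 176
 187 192]
252 355 [127 126 125 128 128 126 126 126 124 137 165 168 155 130 128 132 134 136
 135 128]
257 355 [133 131 133 123 126 128 132 118 114 147 168 159 131 132 132 132 124 128
 132 135]
262 355 [133 134 137 134 129 124 124 119 120 158 171 157 117 122 124 130 129 128
 126 121]
267 355 [142 138 135 135 132 138 132 121 125 164 173 151 118 123 123 126 124 129
 130 124]
272 355 [137 140 140 138 131 134 134 129 117 148 154 140 113 127 127 121 123 126
 124 122]
277 355 [134 136 138 141 143 141 132 132 134 128 113 137 148 148 178 179 133 120
 122 123]
282 355 [131 132 136 144 160 173 182 176 172 170 169 168 153 133 139 148 144 134
 133 127]
287 355 [179 178 181 179 175 176 178 178 179 183 181 180 183 180 183 178 181 183
 183 185]
```

To row units: 168 mm is 1.68, 130 mm is 1.3.

Request:
steer_hand([
  {"trans": [0.005, 0, 0.25], "finger_gap": 5},
  {"trans": [0.005, 0, 0.65], "finger_gap": 5},
  {"trans": [0.005, 0, 1.05], "finger_gap": 5},
  {"trans": [0.005, 0, 1.3], "finger_gap": 5},
  {"trans": [0.005, 0, 1.45], "finger_gap": 5},
  {"trans": [0.005, 0, 1.55], "finger_gap": 5},
  {"trans": [0.005, 0, 1.65], "finger_gap": 5},
  {"trans": [0.005, 0, 1.68], "finger_gap": 5},
])

```text
time: 19.82
tool_pos: [505.5, 263.7, 243.8]
tcp_rot: [180.0, -0.0, 104.0]
ft_force: [0.1, 0.4, -0.9]
finger_gap: 15.3
grip_force: 88.1
```

```bash
python3 -c "
from h import *
s=r.snapshot('side');cv2.imwrite('pics/c10.png',cv2.resize(s['pixels'][240:400,300:440],None,fx=3,fy=3))
rel(503.7,273,153,104); print(r.sense()['wrist_torque'])"
```

```text
rot [-0.  0. -0.] shift [ 9.5  0.5 90.6] at [505.5 263.7 243.6] [-180.    0.  104.] t 19.88 F [ 0.4 -0.1 -1.7] gap 14.7
[ 0.00995152  0.00293464 -0.01377161]
```

View pics/c10.png

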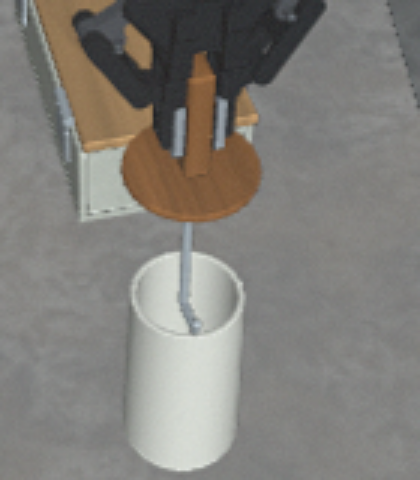

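The foot is inside the mouth: hook at (190,310) and mouth centred at (187,292) in the crop. I'll recentre it and seat the guard.

Request:
steer_hand([
  {"trans": [0.05, 0.005, 0.05], "finger_gap": 5},
  {"trans": [0.095, 0.005, 0.12], "finger_gap": 5},
  {"trans": [0.095, 0.005, 0.3], "finger_gap": 5},
  {"trans": [0.095, 0.005, 0.5], "finger_gap": 5},
  {"trans": [0.095, 0.005, 0.68], "finger_gap": 5},
  {"trans": [0.095, 0.005, 0.8], "finger_gap": 5},
  {"trans": [0.095, 0.005, 0.87], "finger_gap": 5},
  {"trans": [0.095, 0.005, 0.9], "finger_gap": 5},
])

```text
time: 20.88
tool_pos: [503.7, 273.0, 153.7]
tcp_rot: [-180.0, 0.0, 104.0]
ft_force: [0.1, 1.1, -0.8]
finger_gap: 15.1
grip_force: 88.1
```

Request:
steer_hand([
  {"trans": [0, 0, 0.005], "finger_gap": 5},
  {"trans": [0, 0, 0.005], "finger_gap": 5},
])

```text
time: 21.12
tool_pos: [504.0, 273.2, 154.1]
tcp_rot: [179.9, -0.0, 104.0]
ft_force: [-1.1, 0.1, -1.2]
finger_gap: 15.6
grip_force: 88.1
```

```bash
python3 -c "
from h import *
rel(503.9,273.1,152.6,104)"
```

```text
rot [ 0.1 -0.  -0. ] shift [-0.1 -0.1  1.5] at [504.  273.2 154.1] [179.9  -0.  104. ] t 21.12 F [-1.1  0.1 -1.2] gap 15.6
```

To row units: 1.5 mm is 0.015.

Request:
steer_hand([
  {"trans": [0, 0, 0.015], "finger_gap": 5},
  {"trans": [0, 0, 0.015], "finger_gap": 5},
  {"trans": [0, 0, 0.015], "finger_gap": 12},
  {"trans": [0, 0, 0.015], "finger_gap": 25},
  {"trans": [0, 0, 0.015], "finger_gap": 50},
  {"trans": [0, 0, 0.015], "finger_gap": 85},
  {"trans": [0, 0, 0.015], "finger_gap": 85},
  {"trans": [0, 0, 0.015], "finger_gap": 85},
])

```text
time: 22.12
tool_pos: [503.6, 273.0, 151.8]
tcp_rot: [-180.0, 0.0, 104.0]
ft_force: [0.6, -0.2, -0.2]
finger_gap: 84.9
grip_force: 0.0
```

Request:
steer_hand([
  {"finger_gap": 85},
  {"trans": [0, 0, -0.2], "finger_gap": 85},
  {"trans": [0, 0, -0.5], "finger_gap": 85},
  {"trans": [0, 0, -0.9], "finger_gap": 85},
  {"trans": [0, 0, -1.3], "finger_gap": 85},
  {"trans": [0, 0, -1.6], "finger_gap": 85},
  {"trans": [0, 0, -1.8], "finger_gap": 85},
  {"trans": [0, 0, -1.8], "finger_gap": 85},
])

```text
time: 23.12
tool_pos: [504.4, 273.4, 334.3]
tcp_rot: [179.8, -0.0, 104.0]
ft_force: [0.9, 0.6, -0.1]
finger_gap: 84.7
grip_force: 0.0
```

```bash
python3 - <<'E'
from h import *
t=r.snapshot("top");s=r.snapshot("side"); print(r.sense()["ft_force"],r.sense()["finger_gap"])
f=lambda c,x,y,w,h,k: cv2.resize(c["pixels"][y:y+h,x:x+w],(w*k,h*k),interpolation=cv2.INTER_LINEAR)
im=f(s,230,170,200,240,2); cv2.imwrite("pics/c11.png",im)
c=s; x0,y0,x1,y1=330,310,395,360
im=c["pixels"][y0:y1,x0:x1].astype(int); m=((im[...,2]-im[...,0])>25).astype(np.uint8)*255
m=cv2.morphologyEx(m,cv2.MORPH_OPEN,np.ones((5,5))); e=cv2.fitEllipse(cv2.convexHull(big(m))+np.array([[x0,y0]])); print(e,plane(c,*e[0],136))
E
```

```text
[-1.05137222 -0.14634844 -0.17414202] 84.99611743089837
((362.64385986328125, 332.4778137207031), (43.73141860961914, 45.07170104980469), 169.27015686035156) [501.50281524 265.66199877 136.        ]
```

View pics/c11.png

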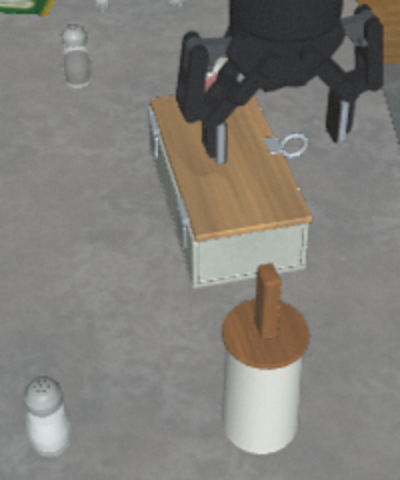

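The final view shows the lid shut and the pole seated upright, with its guard on the rim at (265,335). The guard's fitted centre is within about 1 mm of where it started, the shakers are standing, and the gripper is clear. I'm handing in.

```bash
python3 -c "
from bench import r
print(r.hand_in())"
```

```text
the job is handed in; nothing more can be done
None
```

The job is handed in at about 23 s: the lid was guided shut with the hook, the pole is back in its pot and released, and the shakers and jar look undisturbed; the hand-in returned no verdict.

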